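Fold away the work light and weigh a batch of bud vases

TASK

The three-section work light hangs out over the scale: fold it away from its free end, first the white end section right back over the grey middle one, then those two right back over the first, and then swing the folded stack fully back to its stop, away from the scale. Then stand every bud vase gently upright in the scale's blue tray, and put brass weights on the dark plate until the beam is level. Let go, and leave the egg-shaped vase, the brush pot and the green bottle where they are.

Things in the scene. Friction and masses are not known exactly. Their poses are not given: they have to be found in the camera images.
- light_base (a point): centre of the underside of the work light's fixed round foot (100 mm across, 18 mm thick), on the axis of its post (24 mm across) and of hinge A; z up. The first section points along its -y at fold_a = 0, along its +x at 1.57. The three sections are flat bars 30 mm wide, 10 mm thick, swinging horizontally one above the other
- fold_a (a joint): hinge A at the post: 0 = first section (aluminium, 140 mm from hinge A to B, 210 mm above the table) points along the foot's -y; grows anticlockwise seen from above to the stop at 1.57 (stowed, pointing away from the robot). Stiff, about 0.7 N m of friction; stays where it is left
- fold_b (a joint): hinge B: 0 = middle section (grey, 140 mm from hinge B to C, 227 mm above the table) in line with the first; grows clockwise seen from above to the stop at 3.14 = folded right back over the first. About 0.35 N m of friction
- fold_c (a joint): hinge C: 0 = end section (white with a lamp strip below, 110 mm from hinge C to its end, 244 mm above the table) in line with the middle one; grows anticlockwise seen from above to the stop at 3.14 = folded right back over the middle one. About 0.08 N m of friction
- hinge_b (a point): axis of hinge B at the height of the middle section's centre; x points along the middle section, z up
- hinge_c (a point): axis of hinge C at the height of the end section's centre; x points along the end section, z up
- knob_a (a point): top centre of the blue grip post of the first section, 120 mm along it from hinge A and 36 mm to the left of its centre line (looking outwards from hinge A). Vertical round post, grip 18 mm across and 50 mm tall on a thinner stem, top 315 mm above the table (all three alike); it may turn between the fingers
- knob_b (a point): top centre of the yellow grip post of the middle section, 120 mm along it from hinge B and 36 mm to the right of its centre line (looking outwards from hinge B). Vertical round post, grip 18 mm across and 50 mm tall on a thinner stem, top 315 mm above the table (all three alike); it may turn between the fingers
- knob_c (a point): top centre of the red grip post of the end section, 95 mm from hinge C on its centre line. Vertical round post, grip 18 mm across and 50 mm tall on a thinner stem, top 315 mm above the table (all three alike); it may turn between the fingers
- beam (a joint): tilt of the scale's beam in rad: 0 = level (also when empty), positive = blue tray low, stops at +-0.12 (pans 14 mm low or high). The pans stay horizontal and it does not matter where in a pan a load stands. 200 g too much on a side sends it to its stop. A red pointer before a white board with a green middle mark shows it
- tray_floor (a point): centre of the floor of the blue tray (for the vases): 156 mm square outside, 148 mm inside, rim 12 mm high above the floor; floor 78 mm above the table with the beam level; x and y along its sides, z up. The other pan's centre is 240 mm along its -y
- plate_floor (a point): centre of the floor of the dark steel plate (for the weights): same size and height as the blue tray, axes along its sides
- vase1: bisque bud vase standing upright, brown-red terracotta (origin at the centre of its underside, z up): belly 56 mm across at 32 mm up, foot 40 mm across, straight neck 22 mm across from 58 mm up to the mouth at 95 mm. 200 g (a few grams either way). 2 to 4 of the four vases are there; an absent one reads None
- vase2: bisque bud vase standing upright, grey (origin at the centre of its underside, z up): belly 56 mm across at 32 mm up, foot 40 mm across, straight neck 22 mm across from 58 mm up to the mouth at 95 mm. 200 g (a few grams either way). 2 to 4 of the four vases are there; an absent one reads None
- vase3: bisque bud vase standing upright, blue (origin at the centre of its underside, z up): belly 56 mm across at 32 mm up, foot 40 mm across, straight neck 22 mm across from 58 mm up to the mouth at 95 mm. 200 g (a few grams either way). 2 to 4 of the four vases are there; an absent one reads None
- vase4: bisque bud vase standing upright, green (origin at the centre of its underside, z up): belly 56 mm across at 32 mm up, foot 40 mm across, straight neck 22 mm across from 58 mm up to the mouth at 95 mm. 200 g (a few grams either way). 2 to 4 of the four vases are there; an absent one reads None
- weight_big: brass weight of 400 g standing upright (origin at the centre of its underside, z up): body 54 mm across and 36 mm tall, above it a knob 18 mm across from 39 mm up to its top at 74 mm
- weight_small1: brass weight of 200 g standing upright (origin at the centre of its underside, z up): body 42 mm across and 28 mm tall, above it a knob 18 mm across from 31 mm up to its top at 66 mm
- weight_small2: brass weight of 200 g standing upright (origin at the centre of its underside, z up): body 42 mm across and 28 mm tall, above it a knob 18 mm across from 31 mm up to its top at 66 mm
- egg_vase: bystander: large cream egg-shaped vase 110 mm across, 160 mm tall, far right, beyond the dark plate (origin at the centre of its underside)
- brush_pot: bystander: brown pot 80 mm across, 90 mm tall, with brushes standing up to 190 mm, far left, beyond the blue tray (origin at the centre of its underside)
- water_bottle: bystander: green bottle 70 mm across, 200 mm tall, at the left, beyond the work light (origin at the centre of its underside)
Things that resemble listed ones, but are neither listed nor needed, are in the scene too. Leave any purple look-alike of the weight_big alone.

How it is judged:
On the way, in this order (a step that is already met when the one before it is completed fails the run):
1. the end section is folded back over the middle one, the others still out (value of joint fold_c above 2.9 rad and value of joint fold_b below 1.5 rad and value of joint fold_a below 1.2 rad), for 0.2 s.
2. middle and end sections are folded back over the first, which is still out (value of joint each of fold_c, fold_b above 2.9 rad and value of joint fold_a below 1.2 rad), for 0.2 s.
3. the folded stack is swung back to its stop (value of joint each of fold_c, fold_b above 2.9 rad and value of joint fold_a above 1.4 rad), for 0.2 s.
4. every vase stands upright in the blue tray (x of vase1 in the frame of tray_floor between -0.06 and 0.06 m and y of vase1 in the frame of tray_floor between -0.06 and 0.06 m and z of vase1 in the frame of tray_floor between -0.008 and 0.008 m and angle between each of vase1, vase2, vase3, vase4's own z axis and vertical below 0.2 rad and x of vase2 in the frame of tray_floor between -0.06 and 0.06 m and y of vase2 in the frame of tray_floor between -0.06 and 0.06 m and z of vase2 in the frame of tray_floor between -0.008 and 0.008 m and x of vase3 in the frame of tray_floor between -0.06 and 0.06 m and y of vase3 in the frame of tray_floor between -0.06 and 0.06 m and z of vase3 in the frame of tray_floor between -0.008 and 0.008 m and x of vase4 in the frame of tray_floor between -0.06 and 0.06 m and y of vase4 in the frame of tray_floor between -0.06 and 0.06 m and z of vase4 in the frame of tray_floor between -0.008 and 0.008 m), for 0.2 s.
At the end, for the whole second after the job is handed in: Light still folded and stowed (hinges B, C beyond 2.85 rad, A beyond 1.37); every vase present stands at rest in the blue tray (foot within 8 mm of its floor and 60 mm of its centre along each side, lean under 0.2 rad); the beam is still and level within 0.05 rad (all of step 4 and value of joint each of fold_c, fold_b above 2.85 rad and value of joint fold_a above 1.37 rad and value of joint beam between -0.05 and 0.05 rad and velocity of joint beam between -0.05 and 0.05 rad/s and linear speed of each of vase1, vase2, vase3, vase4 below 0.03 m/s); the robot touches nothing.
It fails at once if a bystander is moved more than 30 mm (distance of any of egg_vase, brush_pot, water_bottle from where it was at the start of the episode above 0.03 m).
It fails at once if a vase is banged down in the tray (more than 40 N) (contact force between any of vase1, vase2, vase3, vase4 and tray above 40 N).
Of vase1, vase2, vase3, vase4 only 2 to 4 are there at a start; the rules pass over those that are not, and their reading is None.
At some moment in a run one of weight_big, weight_small1, weight_small2 may be knocked a few centimetres aside while the robot is not near it.
It also fails if it takes over 210 s, if anything falls off the work surface, if the arm or the gripper's body presses on something with over 40 N, if the wrist force passes 120 N, or if a joint passes its speed limit or range.

ROBOT

A 7-joint arm with a two-finger parallel gripper is mounted at the origin on the work surface. World frame = base frame: x ahead of the robot, y to its left, z up, the work surface at z = 0. Lengths are in m, angles in rad, forces in N, time in s.
With the tool pointing down it reaches from about 0.35 to 0.775 m from the base axis. Payload 3.1 kg.
Tool frame: the origin (TCP) lies midway between the tips of the shut fingers; the grasp point (between the pads) lies 19 mm behind it; z points along the fingers, y is the direction in which the jaws open and shut (so a half turn about z gives the same grasp; the last joint's range is limited). The gripper opens to 85 mm and grips with 20 to 120 N. Pads are 22 mm wide; open, the fingers measure 114 mm over their backs; the gripper's body (76 mm by 85 mm) begins 54 mm behind the grasp point. The pads swing forward as they close: fully open they stand 13 mm farther back than shut.
Start: joints at [-1.217, 0.311, 0.014, 1.512, -0.004, 1.319, -0.027], TCP at [0.212, 0.508, 0.231] pointing down, gripper open.
Joint ranges: [-2.7, 2.7], [-0.3, 1.91], [-1.27, 1.3], [0.12, 2.57], [-1.44, 4.58], [0.2, 2.03], [-3.05, 3.05]. Speed limits (rad/s): [2.79, 2.79, 3.14, 3.14, 3.14, 3.14, 3.14].

INTERFACE

Orientations are given as [roll, pitch, yaw] about the fixed x, y, z axes, in that order (R = Rz(yaw) Ry(pitch) Rx(roll)).
In Python, from bench import * gives the robot as it stands.
- The arm moves only by the tool carry_out, never from a script. Its argument "targets" is one flat list of numbers, 7 for each row, row after row: the turn, a rotation vector about the world's x, y, z in degrees, then the shift along the world's x, y, z in cm, then the closure, from -1 (fully open) to 1 (shut). A call has 1 to 20 rows; each row is the pose to reach, as a shift and turn from the pose measured when the call began; what a row does not reach only later rows make up. A row lasts 1/12 s, in which the tool goes at most 41.7 mm and 7.16 degrees, less where a joint would pass 70% of its speed; a pose out of reach is approached as far as the arm can. A call with a gripper value outside its range is refused whole. The fingers move at their own pace and stop on an object; "force" is the grip in N (left out, the last holds). Time passes only in rows, so rows that repeat a pose let the fingers close. It gives the time, the measured TCP pose, the force and the opening at its end, in the units of the state.
- get_obs(): the state, without advancing time (a new reading comes with each control period).
- get_image(name): name is "scene" or "top" or "wrist"; returns the picture (384x512x3 uint8, red, green, blue); there is no depth.
- calibration(name): a dict with "vfov" (degrees; the focal length in pixels is half the picture's height over the tangent of half this angle, whatever the lens; pixels are square), "cx", "cy" (the principal point, pixels), "xyz" and "orientation" of the camera in the world. Camera axes: x right, y down, z forward; pixel columns grow to the right and rows downward; lengths in m; the calibration is good to about 2 mm. A picture is of the moment at which its call begins: read the wrist's pose just before it. calibration takes no time and is no camera call; for the wrist camera it gives the pose at the moment of the call.
- hand_in(): hands the job in, once; it reports no verdict.
The state is a dict: "time_s": time; "q": joint angles; "qd": joint speeds; "joint_torque": joint torques, N m; "tool_pos": TCP position; "ee_rot": TCP orientation; "wrist_force": force on the tool from outside, world axes, zero at the start; "ft_torque": the same for the moment, N m; "width": finger opening in m.
Only numpy, scipy, OpenCV 4.12 (cv2) and the standard library are available. Lean on these libraries where they do the work, as an engineer would, in place of code of your own. Each camera call takes 0.05 s, during which the arm holds its last target. There are 200 camera calls.

## Working session

There is one attempt and no reset: what is moved stays moved. The work goes in short steps, Python scripts to look and compute and a tool call to move; the robot and the scene stay as the last step left them, time stands still between calls to the robot, and variables do not carry over. Pictures are saved under pics/ and viewed, about 12 in all and at most 16, crops included, and the job is handed in when it is done.

Besides the shell and the picture viewer there is one more tool, called by a JSON object that holds its "op" and its "data", one argument or row to a line. carry_out: Moves the arm, as the interface text tells. Its arguments: {"type":"object","properties":{"targets":{"type":"array"},"force":{"type":"number"}},"required":["targets"]}

```bash
mkdir -p pics; cat > h.py <<'E'
from bench import *
import numpy as np, cv2
from scipy.spatial.transform import Rotation as R
def cam(n):
    c=calibration(n); return c
def save(n,f):
    im=get_image(n); cv2.imwrite('pics/'+f,im[:,:,::-1]); return im
def Rm(c):
    o=np.array(c['orientation']); return R.from_euler('xyz',o).as_matrix() if o.size==3 else (o if o.shape==(3,3) else R.from_quat(o).as_matrix())
def ray(c,u,v):
    f=192/np.tan(np.radians(c['vfov'])/2)
    d=Rm(c)@np.array([(u-c['cx'])/f,(v-c['cy'])/f,1]); return np.array(c['xyz']),d
def atz(c,u,v,z):
    p,d=ray(c,u,v); return p+d*(z-p[2])/d[2]
def proj(c,P):
    f=192/np.tan(np.radians(c['vfov'])/2)
    q=Rm(c).T@(np.array(P)-np.array(c['xyz'])); return np.array([c['cx']+f*q[0]/q[2],c['cy']+f*q[1]/q[2]])
E
python3 - <<'E'
from h import *
for n in('scene','top','wrist'): print(n,calibration(n))
print(get_obs())
a=save('scene','s0.png');b=save('top','t0.png');
E
```

```text
scene {'vfov': 51.32528614327421, 'cx': 261.69058552831007, 'cy': 190.45757501118922, 'xyz': array([1.1458576 , 0.71578478, 0.79620897]), 'orientation': array([-2.14682784,  0.01341819,  2.4228207 ])}
top {'vfov': 52.964333611383395, 'cx': 257.6544593517084, 'cy': 192.5444004313989, 'xyz': array([0.34175626, 0.01659051, 1.22382268]), 'orientation': array([-2.9248687 , -0.00662232, -1.65483214])}
wrist {'vfov': 71.37829029434116, 'cx': 258.3881022238269, 'cy': 194.61454864931008, 'xyz': array([0.13982214, 0.53846449, 0.37240747]), 'orientation': array([2.83058119e+00, 2.77008075e-03, 1.17512941e+00])}
{'time_s': 0.0, 'q': array([-1.21670357,  0.31172369,  0.01399686,  1.51311784, -0.00439513,
        1.31921109, -0.02723232]), 'qd': array([-1.10926598e-04,  1.11323384e-03,  1.87196754e-05, -6.26439856e-04,
       -1.09426879e-03, -2.56350539e-04,  6.36780129e-04]), 'joint_torque': array([ 1.43165744e-04, -3.79913914e+01,  1.46295629e-01, -2.30593461e+01,
        1.23759962e-02,  1.36084476e-02, -2.15224890e-05]), 'tool_pos': array([0.21174694, 0.50677905, 0.23019765]), 'ee_rot': array([-3.13916562e+00,  1.04731593e-04,  2.74584080e+00]), 'wrist_force': array([0.41023638, 0.44114905, 0.34299093]), 'ft_torque': array([-0.01353813,  0.06997916, -0.01432717]), 'width': 0.08578269794826186}
```

View pics/s0.png

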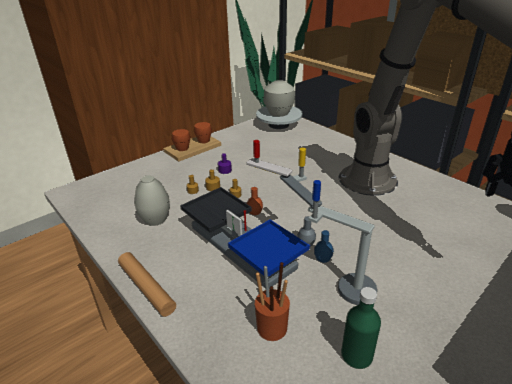

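View pics/t0.png

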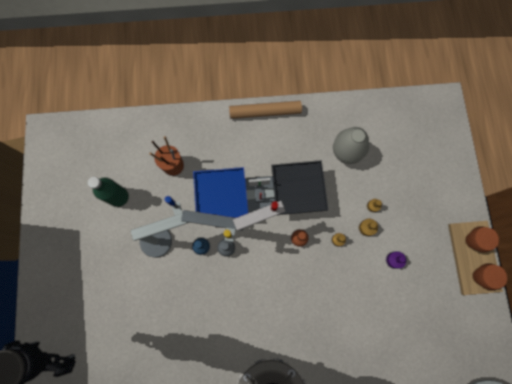

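The scene shows three vases: brown-red at top px (300,238), grey (227,248) and blue (201,246). No green vase is visible. Brass weights are at (375,205), (370,228) and (339,240), and the purple look-alike is at (397,260). The knobs are red (274,206), yellow (228,233) and blue (170,201). The terracotta pots at (483,240) and (490,277) could be mistaken for the red vase.

```bash
cat >> h.py <<'E'
def blobs(im,lo,hi,amin=12):
    h=cv2.cvtColor(im,cv2.COLOR_RGB2HSV); m=cv2.inRange(h,np.array(lo),np.array(hi))
    n,l,s,c=cv2.connectedComponentsWithStats(m)
    return [(np.round(c[i],1).tolist(),s[i].tolist()) for i in range(1,n) if s[i,4]>=amin]
def tri(c1,p1,c2,p2):
    a,d=ray(c1,*p1);b,e=ray(c2,*p2)
    t=np.linalg.lstsq(np.c_[d,-e],b-a,rcond=None)[0]
    P,Q=a+d*t[0],b+e*t[1]; return (P+Q)/2,np.linalg.norm(P-Q)
E
python3 - <<'E'
from h import *
S={'red':([0,200,90],[4,255,255]),'yel':([22,180,120],[32,255,255]),'blue':([105,200,60],[125,255,255]),'brass':([14,120,60],[22,255,255]),'terra':([4,140,60],[12,255,255]),'green':([40,80,30],[90,255,255])}
for n in('scene','top'):
    im=cv2.imread(f'pics/{n[0]}0.png')[:,:,::-1].copy()
    for k,(lo,hi) in S.items():
        b=[x for x in blobs(im,lo,hi) if x[1][4]<6000 and (n=='top' or x[0][1]>130)]
        print(n,k,[(x[0],x[1]) for x in b][:9])
t=cv2.imread('pics/t0.png')[150:280,120:420]
cv2.imwrite('pics/t0c.png',cv2.resize(t,None,fx=2.66,fy=2.66,interpolation=cv2.INTER_CUBIC))
E
```

```text
scene red [([256.4, 148.3], [254, 140, 5, 18, 72]), ([244.8, 218.9], [244, 211, 2, 19, 22])]
scene yel [([302.5, 156.1], [300, 148, 6, 19, 86])]
scene blue [([316.3, 190.6], [313, 181, 7, 20, 114]), ([267.0, 247.3], [229, 220, 81, 56, 2302]), ([293.9, 238.6], [291, 237, 7, 5, 20])]
scene brass [([192.2, 138.2], [190, 137, 7, 5, 12]), ([193.8, 150.0], [163, 137, 58, 24, 171]), ([202.1, 143.6], [196, 142, 12, 5, 19]), ([175.8, 148.8], [170, 145, 14, 8, 18]), ([461.7, 160.3], [448, 148, 30, 28, 209]), ([212.2, 181.6], [206, 170, 14, 21, 201]), ([191.9, 185.6], [187, 175, 11, 19, 143]), ([235.4, 188.9], [230, 179, 11, 19, 126]), ([483.4, 185.5], [481, 181, 7, 8, 18])]
scene terra [([502.0, 137.5], [490, 120, 22, 36, 431]), ([463.0, 172.8], [452, 162, 21, 20, 190]), ([483.3, 180.4], [480, 176, 8, 11, 44]), ([254.9, 202.1], [248, 187, 14, 28, 238]), ([272.4, 317.2], [255, 290, 35, 51, 1169])]
scene green [([361.4, 335.7], [342, 303, 39, 65, 1782])]
top red [([274.1, 205.3], [273, 203, 3, 6, 15])]
top yel [([227.0, 233.4], [225, 231, 5, 6, 20])]
top blue [([221.0, 191.9], [195, 169, 51, 47, 1994])]
top brass [([459.0, 3.7], [455, 0, 9, 7, 28]), ([496.8, 17.3], [489, 0, 16, 37, 153]), ([427.7, 4.9], [426, 3, 5, 6, 12]), ([410.2, 18.4], [361, 2, 96, 36, 1010]), ([473.1, 14.0], [468, 7, 10, 14, 48]), ([339.7, 17.6], [336, 9, 8, 21, 44]), ([351.8, 12.6], [348, 8, 8, 10, 33]), ([316.9, 21.5], [304, 11, 28, 24, 137]), ([510.1, 16.1], [508, 10, 4, 15, 28])]
top terra [([167.4, 158.7], [156, 146, 25, 26, 394]), ([483.3, 238.9], [466, 227, 35, 25, 658]), ([299.4, 237.6], [292, 231, 16, 14, 177]), ([491.1, 276.3], [473, 264, 36, 26, 690])]
top green [([109.7, 192.6], [94, 179, 34, 27, 477])]
```

View pics/t0c.png

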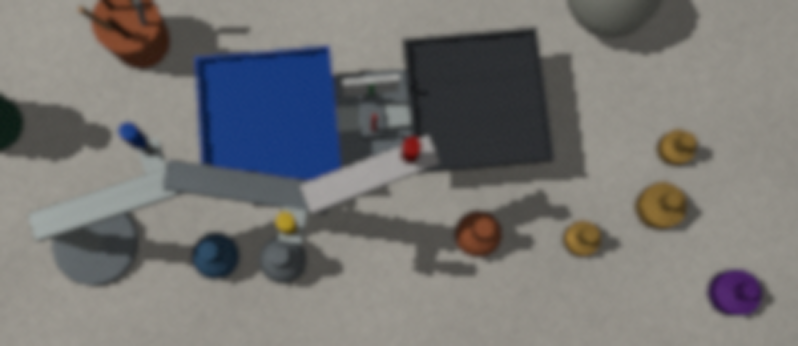

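The crop shows the light's hinges at A ≈ (40,225), B ≈ (160,178) and C ≈ (305,195). The white section ends near (430,150) with the red knob at (411,148). Vase centres and the three brass weights are clear. The big brass weight is at (662,205), and the purple one is at (735,292).

```bash
python3 - <<'E'
from h import *
cs,ct=cam('scene'),cam('top')
np.set_printoptions(precision=4,suppress=True)
k={}
for n,a,b in(('c',(256.4,148.3),(274.3,205.8)),('b',(302.5,156.1),(227,233.4)),('a',(316.3,190.6),(169.5,201))):
    k[n],e=tri(cs,a,ct,b); print('knob',n,k[n],e, 'z.315:',atz(ct,*b,.300))
c=lambda x,y:(120+x/2.66,150+y/2.66)
print('foot',atz(ct,*c(97,247),.012))
print('B',atz(ct,*c(163,178),.232),'C',atz(ct,*c(305,195),.249),'A?',atz(ct,*c(42,224),.215))
# tray corners rim z .09
for n,L in(('tray',[(196,57),(328,47),(341,178),(203,185)]),('plate',[(404,40),(536,29),(552,160),(412,171)])):
    P=np.array([atz(ct,*c(*q),.09)for q in L]);print(n,P.mean(0),np.linalg.norm(np.diff(P,axis=0),axis=1),np.degrees(np.arctan2(*(P[1]-P[0])[[1,0]])))
for n,q,z in(('v_red',(478,233),.032),('v_grey',(282,260),.032),('v_blue',(215,256),.032),('w1',(678,146),.03),('wbig',(661,206),.03),('w2',(582,238),.03)): print(n,atz(ct,*c(*q),z))
for n,q in(('w1s',(191.9,185.6)),('wbs',(212.2,181.6)),('w2s',(235.4,188.9)),('redS',(254.9,202.1))): print(n,atz(cs,*q,.03))
print(get_obs()['ee_rot'])
E
```

```text
knob c [ 0.5091 -0.0447  0.2916] 0.00018040611070145048 z.315: [ 0.5076 -0.0442  0.3   ]
knob b [0.4508 0.0756 0.2934] 0.0001441549107844606 z.315: [0.4501 0.0751 0.3   ]
knob a [0.5435 0.2108 0.2897] 0.0020640852488438234 z.315: [0.5406 0.2095 0.3   ]
foot [0.4727 0.3148 0.012 ]
B [0.5106 0.1947 0.232 ] C [0.4801 0.0572 0.249 ] A? [0.4777 0.318  0.215 ]
tray [0.5961 0.1002 0.09  ] [0.1515 0.1527 0.1539] -90.20276088619919
plate [ 0.5959 -0.1377  0.09  ] [0.1532 0.1538 0.1578] -89.75342635115848
v_red [ 0.4499 -0.1308  0.032 ]
v_grey [0.4378 0.098  0.032 ]
v_blue [0.4488 0.1747 0.032 ]
w1 [ 0.5328 -0.3788  0.03  ]
wbig [ 0.4636 -0.3482  0.03  ]
w2 [ 0.4342 -0.251   0.03  ]
w1s [ 0.5415 -0.3726  0.03  ]
wbs [ 0.4713 -0.3456  0.03  ]
w2s [ 0.439  -0.2494  0.03  ]
redS [ 0.4411 -0.1401  0.03  ]
[-3.1394  0.0001  2.7459]
```

Measurements check out: the knob triangulations agree to 2 mm or better, and the radii from the hinges are right (A–knob_a 125.8 against 125.3 mm, C–knob_c 94.8 against 95 mm). Moving above the red knob.

{"op": "carry_out", "data": {
  "targets": [0, 0, -20, 2, -2, 12, -1, 0, 0, -20, 5, -8, 17, -1, 0, 0, -20, 5, -8, 17, -1, 0, 0, -20, 5, -8, 17, -1, 0, 0, -67, 29.7, -55.2, 17, -1, 0, 0, -67, 29.7, -55.2, 17, -1, 0, 0, -67, 29.7, -55.2, 17, -1, 0, 0, -67, 29.7, -55.2, 17, -1, 0, 0, -67, 29.7, -55.2, 17, -1, 0, 0, -67, 29.7, -55.2, 17, -1, 0, 0, -67, 29.7, -55.2, 17, -1, 0, 0, -67, 29.7, -55.2, 17, -1, 0, 0, -67, 29.7, -55.2, 17, -1, 0, 0, -67, 29.7, -55.2, 17, -1, 0, 0, -67, 29.7, -55.2, 17, -1, 0, 0, -67, 29.7, -55.2, 17, -1, 0, 0, -67, 29.7, -55.2, 17, -1, 0, 0, -67, 29.7, -55.2, 17, -1, 0, 0, -67, 29.7, -55.2, 17, -1, 0, 0, -67, 29.7, -55.2, 17, -1],
  "force": 40
}}

```text
time_s: 1.77
tool_pos: [0.5086, -0.0449, 0.3997]
ee_rot: [-3.138, -0.001, 1.575]
wrist_force: [0.6, 0.4, 0.1]
width: 0.0852
```

```bash
python3 - <<'E'
from h import *
c=cam('wrist');save('wrist','w1.png')
for n,P in(('knobc',(.509,-.0447,.315)),('C',(.480,.0455,.249))):print(n,proj(c,P))
E
```

```text
knobc [258.94340334 201.33709041]
C [231.43607662  97.43618945]
```

View pics/w1.png

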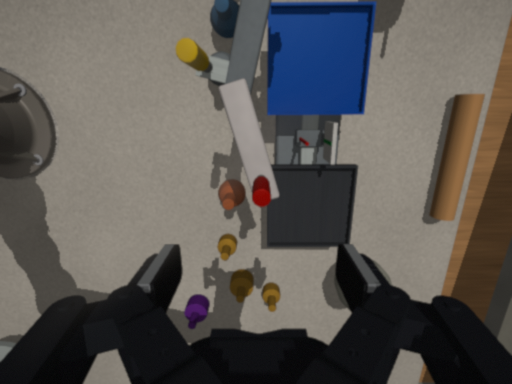

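The wrist view shows the red knob's top at (261,200), predicted (259,201), and hinge C near (235,92), predicted (231,97), so the choice is confirmed. Descending and gripping.

{"op": "carry_out", "data": {
  "targets": [0, 0, 0, 0, 0, -4, -1, 0, 0, 0, 0, 0, -8, -1, 0, 0, 0, 0, 0, -11, -1, 0, 0, 0, 0, 0, -12.9, -1, 0, 0, 0, 0, 0, -12.9, -1, 0, 0, 0, 0, 0, -12.9, 1, 0, 0, 0, 0, 0, -12.9, 1, 0, 0, 0, 0, 0, -12.9, 1, 0, 0, 0, 0, 0, -12.9, 1, 0, 0, 0, 0, 0, -12.9, 1, 0, 0, 0, 0, 0, -12.9, 1, 0, 0, 0, 0, 0, -12.9, 1, 0, 0, 0, 0, 0, -12.9, 1],
  "force": 40
}}

```text
time_s: 2.9
tool_pos: [0.5093, -0.0438, 0.2717]
ee_rot: [-3.14, -0.001, 1.578]
wrist_force: [0.2, -0.1, 2.7]
width: 0.0166
```

```bash
python3 - <<'E'
from h import *
o=get_obs();p=o['tool_pos'];print(p,o['width'],o['wrist_force'])
C=np.array([.480,.0455]);k=p[:2];d=k-C;print(np.hypot(*d),np.degrees(np.arctan2(d[1],d[0])))
a0=np.degrees(np.arctan2(d[1],d[0]))
for th in range(8,153,8):
    r=np.radians(a0+th);q=C+.095*np.array([np.cos(r),np.sin(r)]);print(th,np.round((q-k)*100,1).tolist())
E
```

```text
[ 0.5092515  -0.04379486  0.27169638] 0.016588871180035138 [ 0.24100387 -0.12130408  2.67996414]
0.09396393967876888 -71.86206857614323
8 [1.3, 0.4]
16 [2.4, 1.1]
24 [3.4, 1.9]
32 [4.4, 2.8]
40 [5.1, 3.9]
48 [5.8, 5.1]
56 [6.2, 6.3]
64 [6.5, 7.6]
72 [6.6, 9.0]
80 [6.5, 10.3]
88 [6.2, 11.6]
96 [5.7, 12.8]
104 [5.1, 14.0]
112 [4.3, 15.1]
120 [3.4, 16.0]
128 [2.4, 16.8]
136 [1.2, 17.5]
144 [-0.0, 18.0]
152 [-1.3, 18.3]
```

{"op": "carry_out", "data": {
  "targets": [0, 0, 0, 1.3, 0.4, 0, 1, 0, 0, 0, 2.4, 1.1, 0, 1, 0, 0, 0, 3.4, 1.9, 0, 1, 0, 0, 0, 4.4, 2.8, 0, 1, 0, 0, 0, 5.1, 3.9, 0, 1, 0, 0, 0, 5.8, 5.1, 0, 1, 0, 0, 0, 6.2, 6.3, 0, 1, 0, 0, 0, 6.5, 7.6, 0, 1, 0, 0, 0, 6.6, 9.0, 0, 1, 0, 0, 0, 6.5, 10.3, 0, 1, 0, 0, 0, 6.2, 11.6, 0, 1, 0, 0, 0, 5.7, 12.8, 0, 1, 0, 0, 0, 5.1, 14.0, 0, 1, 0, 0, 0, 4.3, 15.1, 0, 1, 0, 0, 0, 3.4, 16.0, 0, 1, 0, 0, 0, 2.4, 16.8, 0, 1, 0, 0, 0, 1.2, 17.5, 0, 1, 0, 0, 0, 0, 18.0, 0, 1, 0, 0, 0, -0.9, 18.2, 0, 1, 0, 0, 0, -0.9, 18.2, 0, 1]
}}

```text
time_s: 4.57
tool_pos: [0.498, 0.1391, 0.2714]
ee_rot: [-3.138, -0.002, 1.58]
wrist_force: [0.2, 0.7, -0.2]
width: 0.0
```

```bash
cat > chk.py <<'E'
from h import *
np.set_printoptions(precision=4,suppress=True)
cs,ct=cam('scene'),cam('top'); s=get_image('scene');t=get_image('top')
cv2.imwrite('pics/s_l.png',s[:,:,::-1]);cv2.imwrite('pics/t_l.png',t[:,:,::-1])
print('tcp',get_obs()['tool_pos'],get_obs()['width'],get_obs()['wrist_force'],get_obs()['time_s'])
for k,lo,hi in(('c',[0,200,90],[4,255,255]),('b',[22,180,120],[32,255,255]),('a',[105,200,60],[125,255,255])):
    bs=[x for x in blobs(s,lo,hi) if 35<x[1][4]<400 and x[0][1]>130 and x[1][3]>x[1][2]]; bt=[x for x in blobs(t,lo,hi,5) if x[1][4]<120 and x[0][0]<400]
    for b in bs:
        for q in bt:
            P,e=tri(cs,b[0],ct,q[0])
            if e<.01 and .2<P[2]<.35: print('knob',k,P,e)
E
python3 chk.py
```

```text
tcp [0.5001 0.1379 0.2717] 0.00016831409940076323 [ 0.0837 -0.3556  0.1166] 4.6667
knob c [0.5524 0.0891 0.2914] 0.00047923505947818415
```

The knob slipped out partway, now at (0.552,0.089). Raising and looking.

{"op": "carry_out", "data": {
  "targets": [0, 0, 0, 0, 0, 4, 1, 0, 0, 0, 0, 0, 8, 1, 0, 0, 0, -4, 0, 12, -1, 0, 0, 0, -8, 0, 13, -1, 0, 0, 0, -12, 0, 13, -1, 0, 0, 0, -12, 0, 13, -1]
}}

```text
time_s: 5.17
tool_pos: [0.3771, 0.1376, 0.4039]
ee_rot: [-3.141, -0.005, 1.58]
wrist_force: [0.1, -0.5, 0.7]
width: 0.0481
```

```bash
python3 chk.py; python3 - <<'E'
import cv2
t=cv2.imread('pics/t_l.png')[150:280,120:330];s=cv2.imread('pics/s_l.png')[130:300,200:400]
cv2.imwrite('pics/c2.png',cv2.hconcat([cv2.resize(t,(420,340)),cv2.resize(s,(380,340))]))
E
```

```text
tcp [0.3793 0.1378 0.4028] 0.06288569198537977 [ 0.1864 -0.4961 -0.3326] 5.2667
knob c [0.5525 0.0895 0.2914] 0.001024391765977003
knob b [0.4378 0.084  0.2928] 0.00018840753248530173
knob a [0.5427 0.2093 0.2886] 0.000849508160876443
```

View pics/c2.png

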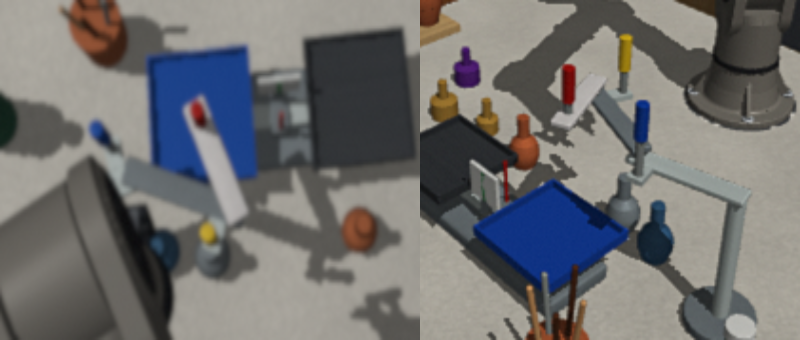

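```bash
cat > fit.py <<'E'
import numpy as np
from scipy.optimize import least_squares
u=lambda a:np.array([np.cos(a),np.sin(a)])
n=lambda a:np.array([-np.sin(a),np.cos(a)])
def fk(A,a,b,c):   # absolute section angles
    B=A+.14*u(a);C=B+.14*u(b)
    return B,C,np.r_[A+.12*u(a)+.036*n(a),B+.12*u(b)-.036*n(b),C+.095*u(c)]
def fit(obs,A0=(.4727,.3148)):
    N=len(obs)
    def f(x):
        return np.concatenate([fk(x[:2],*x[2+3*i:5+3*i])[2]-np.ravel(o) for i,o in enumerate(obs)]+[0.3*(x[:2]-A0)])
    best=None
    for c0 in(-1.2,.5,1.5):
        r=least_squares(f,np.r_[A0,np.tile([-1.27,-1.9,c0],N)])
        if best is None or r.cost<best.cost:best=r
    return best
E
python3 - <<'E'
from fit import *
np.set_printoptions(precision=4,suppress=True)
o=[[(.5435,.2108),(.4508,.0756),(.5091,-.0447)],[(.5427,.2093),(.4378,.084),(.5525,.0895)]]
r=fit(o);x=r.x;print(x[:2],np.degrees(x[2:]),r.fun*1000)
B,C,k=fk(x[:2],*x[5:8]);print(B,C,k)
a,b,c=x[5:8];print('folds',a+np.pi/2,a-b,c-b)
E
```

```text
[0.475 0.316] [ -73.3439 -104.3873  -72.4818  -73.5949 -111.0266   23.5708] [ 0.4248  0.5724 -0.3202 -0.9985 -0.123   0.3896  0.7657  1.7716  0.1207
 -1.3743 -1.0786 -0.4706  0.702   0.3657]
[0.5146 0.1817] [0.4643 0.051 ] [0.5435 0.2111 0.4379 0.0826 0.5514 0.089 ]
folds 0.2863233208767726 0.6533074417173157 2.349169161345175
```

{"op": "carry_out", "data": {
  "targets": [0, 0, -66, 17.4, -4.9, 0, -1, 0, 0, -66, 17.4, -4.9, 0, -1, 0, 0, -66, 17.4, -4.9, 0, -1, 0, 0, -66, 17.4, -4.9, 0, -1, 0, 0, -66, 17.4, -4.9, 0, -1, 0, 0, -66, 17.4, -4.9, 0, -1, 0, 0, -66, 17.4, -4.9, 0, -1, 0, 0, -66, 17.4, -4.9, 0, -1, 0, 0, -66, 17.4, -4.9, 0, -1, 0, 0, -66, 17.4, -4.9, 0, -1, 0, 0, -66, 17.4, -4.9, -4, -1, 0, 0, -66, 17.4, -4.9, -8, -1, 0, 0, -66, 17.4, -4.9, -12, -1, 0, 0, -66, 17.4, -4.9, -13.3, -1, 0, 0, -66, 17.4, -4.9, -13.3, 1, 0, 0, -66, 17.4, -4.9, -13.3, 1, 0, 0, -66, 17.4, -4.9, -13.3, 1, 0, 0, -66, 17.4, -4.9, -13.3, 1, 0, 0, -66, 17.4, -4.9, -13.3, 1, 0, 0, -66, 17.4, -4.9, -13.3, 1],
  "force": 80
}}

```text
time_s: 6.93
tool_pos: [0.5545, 0.0888, 0.2715]
ee_rot: [3.14, -0.007, 0.428]
wrist_force: [-0.5, -0.0, 4.4]
width: 0.0163
```

```bash
python3 - <<'E'
from h import *
o=get_obs();p=o['tool_pos'];print(p,o['width'],o['wrist_force'],o['q'])
C=np.array([.4643,.051]);k=p[:2];d=k-C;a0=np.degrees(np.arctan2(d[1],d[0]));r0=np.hypot(*d);print(r0,a0)
for th in range(5,52,5):
    r=np.radians(a0+th);q=C+r0*np.array([np.cos(r),np.sin(r)]);print(th,np.round((q-k)*100,1).tolist())
E
```

```text
[0.55446026 0.08877201 0.27150376] 0.01632958457493214 [-0.48515201 -0.03582318  4.38825219] [-0.77679802  0.38685073  0.83740721  1.43458794 -0.28852483  1.43880688
 -1.0832124 ]
0.09775273090925866 22.73090707769583
5 [-0.4, 0.8]
10 [-0.8, 1.5]
15 [-1.3, 2.2]
20 [-1.8, 2.9]
25 [-2.4, 3.5]
30 [-3.1, 4.0]
35 [-3.8, 4.5]
40 [-4.5, 4.9]
45 [-5.3, 5.3]
50 [-6.1, 5.6]
```

{"op": "carry_out", "data": {
  "targets": [0, 0, 5, -0.4, 0.8, 0, 1, 0, 0, 10, -0.8, 1.5, 0, 1, 0, 0, 15, -1.3, 2.2, 0, 1, 0, 0, 20, -1.8, 2.9, 0, 1, 0, 0, 25, -2.4, 3.5, 0, 1, 0, 0, 30, -3.1, 4.0, 0, 1, 0, 0, 35, -3.8, 4.5, 0, 1, 0, 0, 40, -4.5, 4.9, 0, 1, 0, 0, 45, -5.3, 5.3, 0, 1, 0, 0, 48, -5.8, 5.5, 0, 1, 0, 0, 48, -5.8, 5.5, 0, 1]
}}

```text
time_s: 7.85
tool_pos: [0.4975, 0.1418, 0.2718]
ee_rot: [3.136, -0.007, 1.265]
wrist_force: [3.9, -1.8, -3.2]
width: 0.0164
```

```bash
python3 chk.py
```

```text
tcp [0.4974 0.1419 0.2718] 0.01616806164094825 [ 2.6775 -1.8617 -2.2602] 7.95
```

{"op": "carry_out", "data": {
  "targets": [0, 0, 0, 0, 0, 0, -0.3, 0, 0, 0, 0, 0, 0, -0.3, 0, 0, 0, 0, 0, 0, -0.3, 0, 0, 0, 0, 0, 0, -0.3, 0, 0, 0, 0, 0, 4, -0.3, 0, 0, 0, 0, 0, 8, -0.3, 0, 0, 0, -4, -4, 12, -0.3, 0, 0, 0, -8, -4, 12, -1, 0, 0, 0, -12, -4, 12, -1, 0, 0, 0, -16, -4, 12, -1, 0, 0, 0, -16, -4, 12, -1]
}}

```text
time_s: 8.87
tool_pos: [0.3332, 0.1017, 0.393]
ee_rot: [3.139, -0.01, 1.267]
wrist_force: [0.0, -0.3, 0.1]
width: 0.0857
```

```bash
python3 chk.py
```

```text
tcp [0.3353 0.1024 0.3929] 0.08543296049743357 [ 1.1402 -0.2064  0.2212] 8.9667
knob c [0.4964 0.1412 0.2927] 0.0010807752614994666
knob b [0.4344 0.0846 0.2979] 0.00044409798021266864
knob a [0.542  0.2087 0.29  ] 4.403491438602804e-05
```

```bash
python3 - <<'E'
from fit import *
from h import get_obs
np.set_printoptions(precision=4,suppress=True)
o=[[(.5435,.2108),(.4508,.0756),(.5091,-.0447)],[(.5427,.2093),(.4378,.084),(.5525,.0895)],[(.542,.2087),(.4344,.0846),(.4964,.1412)]]
r=fit(o);x=r.x;a,b,c=x[8:11];print(x[:2],r.fun*1000)
B,C,k=fk(x[:2],a,b,c);print(B,C,k)
print('folds',a+np.pi/2,a-b,c-b)
p=get_obs()['tool_pos'];kb=k[2:4];print('to knob b',(kb-p[:2])*100)
d=kb-B;a0=np.arctan2(d[1],d[0]);print(np.degrees(a0),'need cw deg',np.degrees(np.pi-(a-b)))
for th in range(7,150,7):
    q=B+.1253*u(a0-np.radians(th));print(th,np.round((q-kb)*100,1).tolist())
E
```

```text
[0.4768 0.317 ] [ 0.4477  0.4105 -0.261  -0.9955 -0.1463  0.4673  0.7915  1.6221  0.0531
 -1.3434 -0.9864 -0.4291  0.497   1.6029 -0.2765 -0.3442 -0.4861 -1.1854
  1.223   0.6496]
[0.5129 0.1817] [0.4599 0.0521] [0.5425 0.2103 0.4341 0.0843 0.4959 0.14  ]
folds 0.26075499805636126 0.6489823821776621 3.140700744799494
to knob b [ 9.8821 -1.8146]
-128.94303483554836 need cw deg 142.81604852287376
7 [-1.1, 1.0]
14 [-2.1, 2.2]
21 [-3.0, 3.5]
28 [-3.7, 4.8]
35 [-4.2, 6.3]
42 [-4.5, 7.8]
49 [-4.6, 9.3]
56 [-4.6, 10.8]
63 [-4.4, 12.3]
70 [-4.0, 13.8]
77 [-3.4, 15.2]
84 [-2.6, 16.6]
91 [-1.7, 17.8]
98 [-0.7, 18.9]
105 [0.5, 19.9]
112 [1.8, 20.7]
119 [3.2, 21.4]
126 [4.6, 21.8]
133 [6.1, 22.2]
140 [7.6, 22.3]
147 [9.2, 22.2]
```

Fold_c is at its stop (3.14), with fold_b at 0.65 and fold_a at 0.26, so step 1 is met. Now the yellow knob.

{"op": "carry_out", "data": {
  "targets": [0, 0, 158, 9.9, -1.8, 0, -1, 0, 0, 158, 9.9, -1.8, 0, -1, 0, 0, 158, 9.9, -1.8, 0, -1, 0, 0, 158, 9.9, -1.8, 0, -1, 0, 0, 158, 9.9, -1.8, 0, -1, 0, 0, 158, 9.9, -1.8, 0, -1, 0, 0, 158, 9.9, -1.8, 0, -1, 0, 0, 158, 9.9, -1.8, 0, -1, 0, 0, 158, 9.9, -1.8, 0, -1, 0, 0, 158, 9.9, -1.8, 0, -1, 0, 0, 158, 9.9, -1.8, 0, -1, 0, 0, 158, 9.9, -1.8, 0, -1, 0, 0, 158, 9.9, -1.8, 0, -1, 0, 0, 158, 9.9, -1.8, 0, -1, 0, 0, 158, 9.9, -1.8, 0, -1, 0, 0, 158, 9.9, -1.8, 0, -1, 0, 0, 158, 9.9, -1.8, 0, -1, 0, 0, 158, 9.9, -1.8, 0, -1, 0, 0, 158, 9.9, -1.8, 0, -1, 0, 0, 158, 9.9, -1.8, 0, -1]
}}

```text
time_s: 10.63
tool_pos: [0.4354, 0.0844, 0.3925]
ee_rot: [3.14, -0.012, -2.602]
wrist_force: [0.5, -0.6, 1.1]
width: 0.0853
```

```bash
python3 -c "
from h import *
o=get_obs();print(o['tool_pos'],o['ee_rot'],o['q'])"
```

```text
[0.4353808  0.08436697 0.39254502] [ 3.13976395 -0.01210633 -2.60219046] [-0.86272001  0.05985454  0.6824742   1.43973779 -0.03536697  1.66731106
  1.92609205]
```

{"op": "carry_out", "data": {
  "targets": [0, 0, 7, 0, 0, -4, -1, 0, 0, 14, 0, 0, -8, -1, 0, 0, 20, 0, 0, -11, -1, 0, 0, 20, 0, 0, -12.1, -1, 0, 0, 20, 0, 0, -12.1, 1, 0, 0, 20, 0, 0, -12.1, 1, 0, 0, 20, 0, 0, -12.1, 1, 0, 0, 20, 0, 0, -12.1, 1, 0, 0, 20, 0, 0, -12.1, 1, 0, 0, 20, 0, 0, -12.1, 1],
  "force": 90
}}

```text
time_s: 11.47
tool_pos: [0.4363, 0.0845, 0.2728]
ee_rot: [3.141, -0.01, -2.253]
wrist_force: [-0.4, -0.2, 4.2]
width: 0.0161
```

{"op": "carry_out", "data": {
  "targets": [0, 0, -7, -1.1, 1.0, 0, 1, 0, 0, -14, -2.1, 2.2, 0, 1, 0, 0, -21, -3.0, 3.5, 0, 1, 0, 0, -28, -3.7, 4.8, 0, 1, 0, 0, -35, -4.2, 6.3, 0, 1, 0, 0, -42, -4.5, 7.8, 0, 1, 0, 0, -49, -4.6, 9.3, 0, 1, 0, 0, -56, -4.6, 10.8, 0, 1, 0, 0, -63, -4.4, 12.3, 0, 1, 0, 0, -70, -4.0, 13.8, 0, 1, 0, 0, -77, -3.4, 15.2, 0, 1, 0, 0, -84, -2.6, 16.6, 0, 1, 0, 0, -91, -1.7, 17.8, 0, 1, 0, 0, -98, -0.7, 18.9, 0, 1, 0, 0, -105, 0.5, 19.9, 0, 1, 0, 0, -112, 1.8, 20.7, 0, 1, 0, 0, -119, 3.2, 21.4, 0, 1, 0, 0, -126, 4.6, 21.8, 0, 1, 0, 0, -133, 6.1, 22.2, 0, 1, 0, 0, -140, 7.6, 22.3, 0, 1]
}}

```text
time_s: 13.13
tool_pos: [0.511, 0.3093, 0.273]
ee_rot: [-3.139, -0.011, 1.584]
wrist_force: [-3.9, 0.4, 2.1]
width: 0.016
```

```bash
python3 chk.py
```

```text
tcp [0.513  0.3093 0.2731] 0.015939187582432242 [-1.8567  2.4719  1.7429] 13.2333
knob a [0.5411 0.2082 0.2891] 0.0001234145531107884
```

{"op": "carry_out", "data": {
  "targets": [0, 0, 0, 0.6, 0, 0, 1, 0, 0, 0, 1.2, 0, 0, 1, 0, 0, 0, 1.2, 0, 0, 1, 0, 0, 0, 1.2, 0, 0, 1]
}}

```text
time_s: 13.57
tool_pos: [0.5219, 0.3116, 0.2731]
ee_rot: [-3.137, -0.015, 1.589]
wrist_force: [-7.2, 2.0, 2.4]
width: 0.0158
```

{"op": "carry_out", "data": {
  "targets": [0, 0, 0, 0, 0, 0, -0.3, 0, 0, 0, 0, 0, 0, -0.3, 0, 0, 0, 0, 0, 0, -0.3, 0, 0, 0, 0, 0, 0, -0.3, 0, 0, 0, 0, 0, 4, -0.3, 0, 0, 0, 0, 0, 8, -0.3, 0, 0, 0, -4, -4, 12, -0.3, 0, 0, 0, -8, -8, 12, -1, 0, 0, 0, -12, -12, 12, -1, 0, 0, 0, -14, -16, 12, -1, 0, 0, 0, -14, -20, 12, -1, 0, 0, 0, -14, -20, 12, -1]
}}

```text
time_s: 14.57
tool_pos: [0.3836, 0.1165, 0.3929]
ee_rot: [-3.137, -0.015, 1.59]
wrist_force: [1.0, -0.6, 1.3]
width: 0.0851
```

```bash
python3 chk.py
```

```text
tcp [0.3841 0.11   0.3945] 0.08542052190048872 [0.6986 0.2795 0.728 ] 14.6667
knob c [0.5072 0.2279 0.2918] 0.0010669467477245577
knob b [0.5227 0.3131 0.2949] 0.00045885164166429014
knob a [0.5487 0.2133 0.2901] 0.000647238211979138
```

Step 2 checks out: fold_b ≈ 3.10, fold_c at its stop, fold_a ≈ 0.31. Now the blue knob.

{"op": "carry_out", "data": {
  "targets": [0, 0, 7, 4, 2.5, 0, -0.5, 0, 0, 14, 8, 5, 0, -0.5, 0, 0, 21, 12, 7.5, 0, -0.5, 0, 0, 28, 16.5, 10.4, 0, -0.5, 0, 0, 34, 16.5, 10.4, 0, -0.5, 0, 0, 34, 16.5, 10.4, 0, -0.5, 0, 0, 34, 16.5, 10.4, -4, -0.5, 0, 0, 34, 16.5, 10.4, -8, -0.5, 0, 0, 34, 16.5, 10.4, -11, -0.5, 0, 0, 34, 16.5, 10.4, -12.2, -0.5, 0, 0, 34, 16.5, 10.4, -12.2, -0.5, 0, 0, 34, 16.5, 10.4, -12.2, 1, 0, 0, 34, 16.5, 10.4, -12.2, 1, 0, 0, 34, 16.5, 10.4, -12.2, 1, 0, 0, 34, 16.5, 10.4, -12.2, 1, 0, 0, 34, 16.5, 10.4, -12.2, 1],
  "force": 90
}}

```text
time_s: 16.0
tool_pos: [0.5507, 0.2142, 0.2747]
ee_rot: [3.14, -0.018, 2.171]
wrist_force: [1.5, -0.6, 5.1]
width: 0.0164
```

```bash
python3 - <<'E'
from h import *
o=get_obs();p=o['tool_pos'];print(p,o['width'],o['wrist_force'],o['ee_rot'])
A=np.array([.4768,.317]);k=p[:2];d=k-A;a0=np.degrees(np.arctan2(d[1],d[0]));r0=np.hypot(*d);print(r0,a0)
for th in range(5,79,5):
    r=np.radians(a0+th);q=A+r0*np.array([np.cos(r),np.sin(r)]);print(th,np.round((q-k)*100,1).tolist())
E
```

```text
[0.55068164 0.21418095 0.27465865] 0.016356521272423676 [ 1.47725973 -0.61768117  5.13683037] [ 3.14015494 -0.01759238  2.17138424]
0.12661064008034106 -54.3004918122752
5 [0.9, 0.7]
10 [1.7, 1.4]
15 [2.4, 2.3]
20 [3.1, 3.1]
25 [3.7, 4.1]
30 [4.2, 5.1]
35 [4.6, 6.1]
40 [4.9, 7.2]
45 [5.1, 8.2]
50 [5.2, 9.3]
55 [5.3, 10.4]
60 [5.2, 11.5]
65 [5.1, 12.6]
70 [4.8, 13.7]
75 [4.5, 14.8]
```

{"op": "carry_out", "data": {
  "targets": [0, 0, 5, 0.9, 0.7, 0, 1, 0, 0, 10, 1.7, 1.4, 0, 1, 0, 0, 15, 2.4, 2.3, 0, 1, 0, 0, 20, 3.1, 3.1, 0, 1, 0, 0, 25, 3.7, 4.1, 0, 1, 0, 0, 30, 4.2, 5.1, 0, 1, 0, 0, 35, 4.6, 6.1, 0, 1, 0, 0, 40, 4.9, 7.2, 0, 1, 0, 0, 45, 5.1, 8.2, 0, 1, 0, 0, 50, 5.2, 9.3, 0, 1, 0, 0, 55, 5.3, 10.4, 0, 1, 0, 0, 60, 5.2, 11.5, 0, 1, 0, 0, 65, 5.1, 12.6, 0, 1, 0, 0, 70, 4.8, 13.7, 0, 1, 0, 0, 72, 4.7, 14.1, 0, 1, 0, 0, 72, 4.7, 14.1, 0, 1]
}}

```text
time_s: 17.33
tool_pos: [0.6031, 0.3538, 0.2749]
ee_rot: [-3.138, -0.007, -2.857]
wrist_force: [12.2, 1.0, -2.9]
width: 0.0162
```

```bash
python3 chk.py
```

```text
tcp [0.6031 0.3538 0.2749] 0.01593098834653695 [10.8346  0.4429 -2.7366] 17.4333
```

{"op": "carry_out", "data": {
  "targets": [0, 0, 0, 0.3, 0.4, 0, 1, 0, 0, 0, 0.2, 0.8, 0, 1, 0, 0, 0, 0.2, 0.8, 0, 1, 0, 0, 0, 0.2, 0.8, 0, 1]
}}

```text
time_s: 17.77
tool_pos: [0.6025, 0.356, 0.2747]
ee_rot: [-3.132, -0.018, -2.861]
wrist_force: [-8.3, -10.8, 2.8]
width: 0.016
```

{"op": "carry_out", "data": {
  "targets": [0, 0, 0, 0, 0, 0, -0.3, 0, 0, 0, 0, 0, 0, -0.3, 0, 0, 0, 0, 0, 0, -0.3, 0, 0, 0, 0, 0, 0, -0.3, 0, 0, 0, 0, 0, 4, -0.3, 0, 0, 0, 0, 0, 8, -0.3, 0, 0, 0, -4, -4, 12, -0.3, 0, 0, 0, -8, -8, 12, -1, 0, 0, 0, -11, -12, 12, -1, 0, 0, 0, -14, -15, 12, -1, 0, 0, 0, -17, -18, 12, -1, 0, 0, 0, -20, -21, 12, -1, 0, 0, 0, -22, -24, 12, -1, 0, 0, 0, -22, -28, 12, -1, 0, 0, 0, -22, -32, 12, -1, 0, 0, 0, -22, -32, 12, -1]
}}

```text
time_s: 19.1
tool_pos: [0.3816, 0.0333, 0.3956]
ee_rot: [-3.134, -0.015, -2.861]
wrist_force: [1.2, -0.4, 0.6]
width: 0.0853
```

```bash
python3 chk.py
```

```text
tcp [0.3822 0.0294 0.3964] 0.08547126266305395 [ 0.1378  0.1426 -0.0211] 19.2
knob c [0.5755 0.3195 0.2937] 0.0007557079750977804
knob b [0.5016 0.3578 0.2949] 0.0013783179284828644
```

```bash
python3 - <<'E'
import cv2
t=cv2.imread('pics/t_l.png')[90:290,90:420]
cv2.imwrite('pics/c3.png',cv2.resize(t,None,fx=2.4,fy=2.4,interpolation=cv2.INTER_CUBIC))
E
```

```text
(no output)
```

View pics/c3.png

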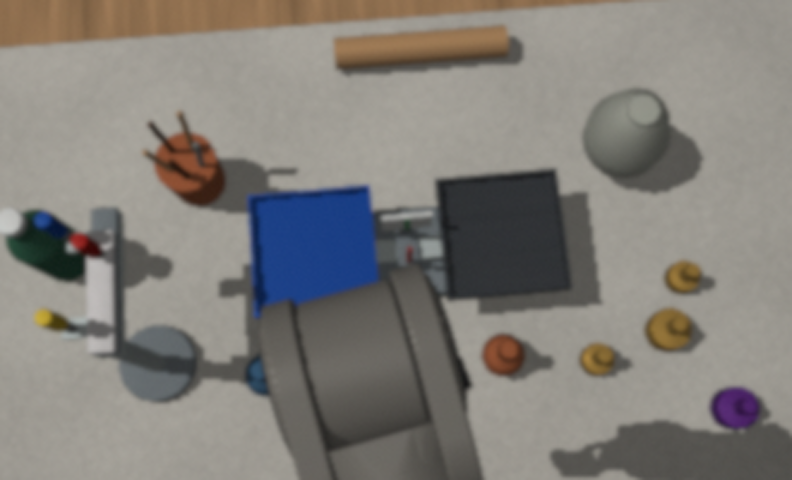

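The light is stowed: the stack points along +x at the left, with the knobs at (45,222), (85,243) and (50,320). The red vase is at (503,355), the blue one is partly visible at (258,375), and there is no green vase. Three vases make 600 g, so the plate needs big plus one small. Next, the wrist view for the vases.

```bash
python3 - <<'E'
from h import *
c=cam('wrist');save('wrist','w2.png');np.set_printoptions(precision=4,suppress=True)
for n,P in(('grey',(.4378,.098,.095)),('blue',(.4488,.1747,.095)),('red',(.4499,-.1308,.095))):print(n,proj(c,P))
cs,ct=cam('scene'),cam('top');print(tri(cs,(254.9,202.1),ct,(299.4,237.6)))
E
```

```text
grey [288.5693 201.1331]
blue [327.859  217.7481]
red [158.0614 173.3712]
(array([ 0.4495, -0.1293,  0.0394]), np.float64(0.0008063405844717234))
```

View pics/w2.png

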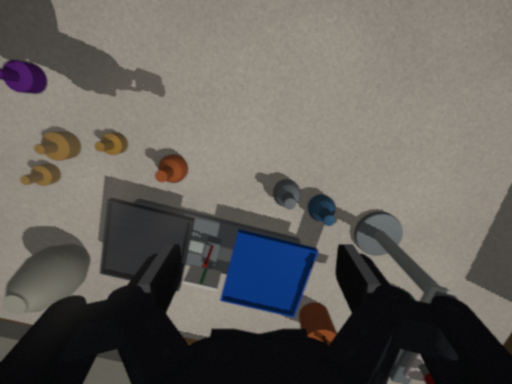

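Predicted and seen mouths agree: grey (290,200), blue (328,216) and red (162,175). All three vase positions are confirmed, so I'm moving over the blue vase.

{"op": "carry_out", "data": {
  "targets": [0, 0, -106, 6.7, 14.6, -18, -0.8, 0, 0, -106, 6.7, 14.6, -18, -0.8, 0, 0, -106, 6.7, 14.6, -18, -0.8, 0, 0, -106, 6.7, 14.6, -18, -0.8, 0, 0, -106, 6.7, 14.6, -18, -0.8, 0, 0, -106, 6.7, 14.6, -18, -0.8, 0, 0, -106, 6.7, 14.6, -18, -0.8, 0, 0, -106, 6.7, 14.6, -18, -0.8, 0, 0, -106, 6.7, 14.6, -18, -0.8, 0, 0, -106, 6.7, 14.6, -18, -0.8, 0, 0, -106, 6.7, 14.6, -18, -0.8, 0, 0, -106, 6.7, 14.6, -18, -0.8, 0, 0, -106, 6.7, 14.6, -18, -0.8, 0, 0, -106, 6.7, 14.6, -18, -0.8, 0, 0, -106, 6.7, 14.6, -18, -0.8, 0, 0, -106, 6.7, 14.6, -18, -0.8, 0, 0, -106, 6.7, 14.6, -18, -0.8],
  "force": 40
}}

```text
time_s: 20.67
tool_pos: [0.4494, 0.181, 0.2156]
ee_rot: [-3.135, -0.014, 1.571]
wrist_force: [-0.5, 0.8, 0.2]
width: 0.0768
```

```bash
python3 - <<'E'
from h import *
o=get_obs();print(o['q'],o['wrist_force'])
c=cam('wrist');save('wrist','w3.png');np.set_printoptions(precision=4,suppress=True)
for n,P in(('grey',(.4378,.098,.095)),('blue',(.4488,.1747,.095))):print(n,proj(c,P))
E
```

```text
[-1.01411233  0.2186642   0.72704164  1.72959895 -0.1688933   1.25413432
 -0.24509387] [-0.51016103  0.82396399  0.21071003]
grey [248.5712 262.5895]
blue [258.4373 197.366 ]
```

View pics/w3.png

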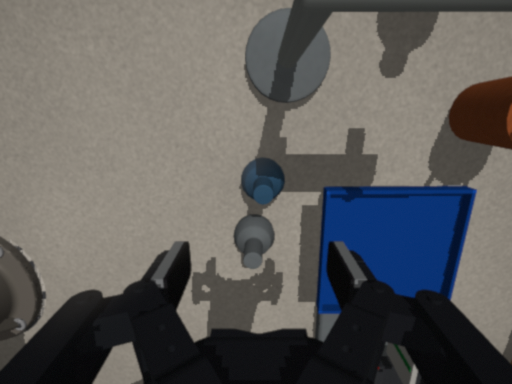

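The blue mouth is at (262,193), 4 px off the prediction, so I shift by 2 mm. The grey mouth at (251,262) is as predicted. Gripping the blue vase by its neck.

{"op": "carry_out", "data": {
  "targets": [0, 0, 0, 0.2, -0.4, -4, -0.8, 0, 0, 0, 0.2, -0.4, -8, -0.8, 0, 0, 0, 0.2, -0.4, -12, -0.8, 0, 0, 0, 0.2, -0.4, -14, -0.8, 0, 0, 0, 0.2, -0.4, -15.4, -0.8, 0, 0, 0, 0.2, -0.4, -15.4, -0.8, 0, 0, 0, 0.2, -0.4, -15.4, 1, 0, 0, 0, 0.2, -0.4, -15.4, 1, 0, 0, 0, 0.2, -0.4, -15.4, 1, 0, 0, 0, 0.2, -0.4, -15.4, 1, 0, 0, 0, 0.2, -0.4, -15.4, 1, 0, 0, 0, 0.2, -0.4, -15.4, 1],
  "force": 40
}}

```text
time_s: 21.72
tool_pos: [0.4525, 0.1772, 0.0629]
ee_rot: [-3.137, -0.016, 1.571]
wrist_force: [-0.4, 0.6, 4.9]
width: 0.0213
```

```bash
cat > tray.py <<'E'
from h import *
import sys
E
python3 - <<'E'
from h import *
from scipy.optimize import least_squares
# wrist cam pose at w3: tcp offset constant -> recompute from current pose
o=get_obs();c=calibration('wrist')
Rt=R.from_euler('xyz',o['ee_rot']);Rc=R.from_matrix(Rm(c))
t=Rt.inv().apply(np.array(c['xyz'])-o['tool_pos']);rel=Rt.inv()*Rc
T0=R.from_euler('xyz',[-3.135,-.014,1.571]);c3=dict(c);c3['xyz']=np.array([.4494,.181,.2156])+T0.apply(t);c3['orientation']=(T0*rel).as_matrix()
P=np.array([atz(c3,*q,.09) for q in((324,188),(473,188),(452,316),(319,313))]);print(P,P.mean(0));print(o['tool_pos'],o['width'],o['wrist_force'])
E
```

```text
[[0.51721675 0.18348106 0.09      ]
 [0.67161851 0.18383583 0.09      ]
 [0.68407985 0.02244674 0.09      ]
 [0.52252736 0.02581132 0.09      ]] [0.59886062 0.10389374 0.09      ]
[0.45254095 0.17719284 0.06293656] 0.02132977274438661 [-0.37473825  0.58943687  4.91912635]
```

{"op": "carry_out", "data": {
  "targets": [0, 0, 0, 0, 0, 4, 1, 0, 0, 0, 0, 0, 8, 1, 0, 0, 0, 0, 0, 12, 1, 0, 0, 0, 3, -1, 13, 1, 0, 0, 0, 6, -2, 13, 1, 0, 0, 0, 9, -3, 13, 1, 0, 0, 0, 12, -4.2, 13, 1, 0, 0, 0, 15, -4.2, 13, 1, 0, 0, 0, 17.8, -4.2, 13, 1, 0, 0, 0, 17.8, -4.2, 13, 1, 0, 0, 0, 17.8, -4.2, 11, 1, 0, 0, 0, 17.8, -4.2, 9.4, 1, 0, 0, 0, 17.8, -4.2, 8.6, 1, 0, 0, 0, 17.8, -4.2, 8.2, 1, 0, 0, 0, 17.8, -4.2, 8.0, 1, 0, 0, 0, 17.8, -4.2, 7.8, 1, 0, 0, 0, 17.8, -4.2, 7.5, 1, 0, 0, 0, 17.8, -4.2, 7.2, 1, 0, 0, 0, 17.8, -4.2, 6.9, 1, 0, 0, 0, 17.8, -4.2, 6.7, 1]
}}

```text
time_s: 23.38
tool_pos: [0.6312, 0.1353, 0.1303]
ee_rot: [-3.139, -0.016, 1.571]
wrist_force: [0.6, -0.6, -0.5]
width: 0.0211
```

{"op": "carry_out", "data": {
  "targets": [0, 0, 0, 0, 0, -0.1, 1, 0, 0, 0, 0, 0, -0.2, 1, 0, 0, 0, 0, 0, -0.2, 1]
}}

```text
time_s: 23.63
tool_pos: [0.6312, 0.1353, 0.1282]
ee_rot: [-3.139, -0.016, 1.571]
wrist_force: [0.6, 0.0, -0.8]
width: 0.0211
```

{"op": "carry_out", "data": {
  "targets": [0, 0, 0, 0, 0, 0, 0.5, 0, 0, 0, 0, 0, 0, 0.2, 0, 0, 0, 0, 0, 0, 0.2, 0, 0, 0, 0, 0, 0, 0.2, 0, 0, 0, 0, 0, 2, 0.2, 0, 0, 0, 0, 0, 5, 0.2, 0, 0, 0, 0, 0, 9, 0.2, 0, 0, 0, -3, 0, 11, 0, 0, 0, 0, -7, 0, 11, -0.8, 0, 0, 0, -11, 0, 11, -0.8, 0, 0, 0, -15, -2, 11, -0.8, 0, 0, 0, -19, -4, 11, -0.8, 0, 0, 0, -19.2, -3.7, 9, -0.8, 0, 0, 0, -19.2, -3.7, 7, -0.8, 0, 0, 0, -19.2, -3.7, 7, -0.8]
}}

```text
time_s: 24.88
tool_pos: [0.4358, 0.098, 0.1961]
ee_rot: [-3.134, -0.017, 1.571]
wrist_force: [-0.6, 0.4, 0.0]
width: 0.0768
```

```bash
python3 - <<'E'
from h import *
o=get_obs();c=cam('wrist');w=get_image('wrist');t=get_image('top');s=get_image('scene');np.set_printoptions(precision=4,suppress=True)
cv2.imwrite('pics/c4.png',cv2.hconcat([cv2.resize(w,(400,300)),cv2.resize(s[130:310,160:400],(400,300))])[:,:,::-1])
print(o['tool_pos'],proj(c,(.4378,.098,.095))*400/512)
E
```

```text
[0.4358 0.098  0.1961] [203.9356 154.3402]
```

View pics/c4.png

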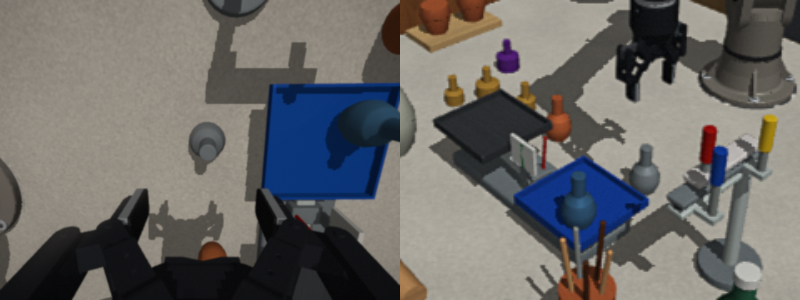

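The blue vase stands upright in the tray at right-picture (578,205). The grey mouth is at (207,152), predicted (204,154). Grasping the grey one.

{"op": "carry_out", "data": {
  "targets": [0, 0, 0, 0.4, 0.2, -4, -0.8, 0, 0, 0, 0.4, 0.2, -8, -0.8, 0, 0, 0, 0.4, 0.2, -12, -0.8, 0, 0, 0, 0.4, 0.2, -13.3, -0.8, 0, 0, 0, 0.4, 0.2, -13.3, -0.8, 0, 0, 0, 0.4, 0.2, -13.3, 1, 0, 0, 0, 0.4, 0.2, -13.3, 1, 0, 0, 0, 0.4, 0.2, -13.3, 1, 0, 0, 0, 0.4, 0.2, -13.3, 1, 0, 0, 0, 0.4, 0.2, -13.3, 1, 0, 0, 0, 0.4, 0.2, -13.3, 1]
}}

```text
time_s: 25.95
tool_pos: [0.4452, 0.1008, 0.0674]
ee_rot: [3.14, -0.018, 1.571]
wrist_force: [-1.4, 0.1, 6.2]
width: 0.0207
```

{"op": "carry_out", "data": {
  "targets": [0, 0, 0, 0, 0, 4, 1, 0, 0, 0, 0, -1, 8, 1, 0, 0, 0, 0, -3.3, 12, 1, 0, 0, 0, 3, -3.3, 13, 1, 0, 0, 0, 6, -3.3, 13, 1, 0, 0, 0, 9, -3.3, 13, 1, 0, 0, 0, 12, -3.3, 13, 1, 0, 0, 0, 15, -3.3, 13, 1, 0, 0, 0, 18.5, -3.3, 13, 1, 0, 0, 0, 18.5, -3.3, 13, 1, 0, 0, 0, 18.5, -3.3, 11, 1, 0, 0, 0, 18.5, -3.3, 9, 1, 0, 0, 0, 18.5, -3.3, 8, 1, 0, 0, 0, 18.5, -3.3, 7.6, 1, 0, 0, 0, 18.5, -3.3, 7.3, 1, 0, 0, 0, 18.5, -3.3, 7.1, 1, 0, 0, 0, 18.5, -3.3, 6.9, 1, 0, 0, 0, 18.5, -3.3, 6.9, 1]
}}

```text
time_s: 27.45
tool_pos: [0.6306, 0.0678, 0.1371]
ee_rot: [3.139, -0.018, 1.571]
wrist_force: [0.1, 0.3, -1.7]
width: 0.0209
```

{"op": "carry_out", "data": {
  "targets": [0, 0, 0, 0, 0, -0.2, 1, 0, 0, 0, 0, 0, -0.4, 1, 0, 0, 0, 0, 0, -0.5, 1, 0, 0, 0, 0, 0, -0.5, 1]
}}

```text
time_s: 27.78
tool_pos: [0.6304, 0.0679, 0.132]
ee_rot: [3.139, -0.018, 1.571]
wrist_force: [-0.0, -0.3, -2.8]
width: 0.0209
```

{"op": "carry_out", "data": {
  "targets": [0, 0, 0, 0, 0, -0.1, 1, 0, 0, 0, 0, 0, -0.2, 1, 0, 0, 0, 0, 0, -0.3, 1, 0, 0, 0, 0, 0, -0.3, 1]
}}

```text
time_s: 28.12
tool_pos: [0.6307, 0.0679, 0.131]
ee_rot: [3.138, -0.019, 1.571]
wrist_force: [-4.0, 0.2, 6.7]
width: 0.0211
```

Force has turned to +6.7 N, so the grey vase is seated. Releasing and going to the red vase.

{"op": "carry_out", "data": {
  "targets": [0, 0, 0, 0, 0, 0, 0.5, 0, 0, 0, 0, 0, 0, 0.2, 0, 0, 0, 0, 0, 0, 0.2, 0, 0, 0, 0, 0, 0, 0.2, 0, 0, 0, 0, 0, 2, 0.2, 0, 0, 0, 0, 0, 5, 0.2, 0, 0, 0, 0, 0, 9, 0.2, 0, 0, 0, -3, -3, 11, 0, 0, 0, 0, -6, -6, 11, -0.8, 0, 0, 0, -9, -9, 11, -0.8, 0, 0, 0, -12, -12, 11, -0.8, 0, 0, 0, -15, -15, 11, -0.8, 0, 0, 0, -18, -18, 10, -0.8, 0, 0, 0, -18, -19.7, 7, -0.8, 0, 0, 0, -18, -19.7, 7, -0.8, 0, 0, 0, -18, -19.7, 7, -0.8]
}}

```text
time_s: 29.45
tool_pos: [0.4488, -0.1302, 0.2]
ee_rot: [3.141, -0.02, 1.567]
wrist_force: [-0.1, -0.4, -0.5]
width: 0.077
```

```bash
python3 - <<'E'
from h import *
o=get_obs();c=cam('wrist');w=get_image('wrist');np.set_printoptions(precision=4,suppress=True);s=get_image('scene')
cv2.imwrite('pics/c5.png',cv2.hconcat([cv2.resize(w,(400,300)),cv2.resize(s[130:310,160:400],(400,300))])[:,:,::-1])
print(o['tool_pos'],o['time_s'],'red mouth',proj(c,(.4499,-.130,.095)))
for k,lo,hi in(('terra',[4,140,60],[12,255,255]),('brass',[14,120,60],[24,255,255])):
    print(k,[b for b in blobs(w,lo,hi,100)])
E
```

```text
[ 0.4488 -0.1302  0.2   ] 29.45 red mouth [259.2019 196.4987]
terra [([263.9, 179.5], [244, 157, 41, 47, 1440])]
brass [([251.9, 265.7], [237, 246, 31, 45, 962]), ([272.2, 317.9], [256, 301, 36, 33, 876]), ([317.3, 329.6], [305, 319, 25, 23, 392])]
```

View pics/c5.png

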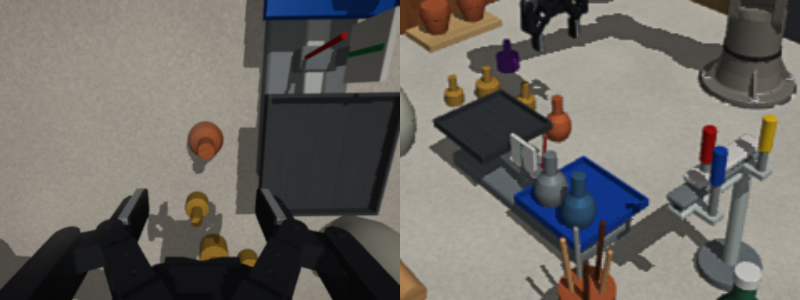

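Grey and blue both stand in the tray. The red mouth at about (262,192) gives a 2–3 mm correction. Grasping the red vase.

{"op": "carry_out", "data": {
  "targets": [0, 0, 0, 0.3, 0.2, -4, -0.8, 0, 0, 0, 0.3, 0.2, -8, -0.8, 0, 0, 0, 0.3, 0.2, -12, -0.8, 0, 0, 0, 0.3, 0.2, -13.7, -0.8, 0, 0, 0, 0.3, 0.2, -13.7, -0.8, 0, 0, 0, 0.3, 0.2, -13.7, 1, 0, 0, 0, 0.3, 0.2, -13.7, 1, 0, 0, 0, 0.3, 0.2, -13.7, 1, 0, 0, 0, 0.3, 0.2, -13.7, 1, 0, 0, 0, 0.3, 0.2, -13.7, 1, 0, 0, 0, 0.3, 0.2, -13.7, 1]
}}

```text
time_s: 30.47
tool_pos: [0.4559, -0.1266, 0.0658]
ee_rot: [3.134, -0.019, 1.573]
wrist_force: [-1.0, 0.5, 6.8]
width: 0.021
```

{"op": "carry_out", "data": {
  "targets": [0, 0, 0, 0, 0, 4, 1, 0, 0, 0, 0, 0, 8, 1, 0, 0, 0, 0, 0, 12, 1, 0, 0, 0, 0, 4, 13, 1, 0, 0, 0, 0, 8, 13, 1, 0, 0, 0, 0, 12, 13, 1, 0, 0, 0, 0, 16, 13, 1, 0, 0, 0, 1, 20, 13, 1, 0, 0, 0, 4, 22.9, 13, 1, 0, 0, 0, 8, 22.9, 13, 1, 0, 0, 0, 10.9, 22.9, 13, 1, 0, 0, 0, 10.9, 22.9, 13, 1, 0, 0, 0, 10.9, 22.9, 11, 1, 0, 0, 0, 10.9, 22.9, 9, 1, 0, 0, 0, 10.9, 22.9, 8, 1, 0, 0, 0, 10.9, 22.9, 7.5, 1, 0, 0, 0, 10.9, 22.9, 7.2, 1, 0, 0, 0, 10.9, 22.9, 6.9, 1, 0, 0, 0, 10.9, 22.9, 6.7, 1, 0, 0, 0, 10.9, 22.9, 6.7, 1]
}}

```text
time_s: 32.13
tool_pos: [0.5652, 0.1025, 0.1333]
ee_rot: [3.133, -0.019, 1.573]
wrist_force: [0.0, 0.6, -2.6]
width: 0.021
```

{"op": "carry_out", "data": {
  "targets": [0, 0, 0, 0, 0, -0.1, 1, 0, 0, 0, 0, 0, -0.2, 1, 0, 0, 0, 0, 0, -0.2, 1]
}}

```text
time_s: 32.38
tool_pos: [0.5654, 0.1025, 0.1316]
ee_rot: [3.133, -0.02, 1.573]
wrist_force: [0.3, 0.0, -2.1]
width: 0.0208
```

{"op": "carry_out", "data": {
  "targets": [0, 0, 0, 0, 0, -0.1, 1, 0, 0, 0, 0, 0, -0.2, 1, 0, 0, 0, 0, 0, -0.2, 1]
}}

```text
time_s: 32.63
tool_pos: [0.5654, 0.1025, 0.1296]
ee_rot: [3.133, -0.02, 1.573]
wrist_force: [0.1, 0.5, -1.8]
width: 0.0209
```

{"op": "carry_out", "data": {
  "targets": [0, 0, 0, 0, 0, -0.1, 1, 0, 0, 0, 0, 0, -0.15, 1, 0, 0, 0, 0, 0, -0.15, 1]
}}

```text
time_s: 32.88
tool_pos: [0.5656, 0.1025, 0.1293]
ee_rot: [3.132, -0.02, 1.573]
wrist_force: [-2.1, -0.1, 5.3]
width: 0.0207
```

Seated. Releasing and moving over to the weights.

{"op": "carry_out", "data": {
  "targets": [0, 0, 0, 0, 0, 0, 0.5, 0, 0, 0, 0, 0, 0, 0.2, 0, 0, 0, 0, 0, 0, 0.2, 0, 0, 0, 0, 0, 0, 0.2, 0, 0, 0, 0, 0, 2, 0.2, 0, 0, 0, 0, 0, 5, 0.2, 0, 0, 0, 0, 0, 9, 0.2, 0, 0, 0, -3, -3, 12, 0, 0, 0, 0, -6, -6, 15, -0.8, 0, 0, 0, -9, -10, 15, -0.8, 0, 0, 0, -12, -14, 15, -0.8, 0, 0, 0, -14, -18, 15, -0.8, 0, 0, 0, -14, -22, 15, -0.8, 0, 0, 0, -14, -26, 15, -0.8, 0, 0, 0, -14, -30, 15, -0.8, 0, 0, 0, -14, -34, 15, -0.8, 0, 0, 0, -14, -34, 15, -0.8]
}}

```text
time_s: 34.3
tool_pos: [0.4241, -0.2422, 0.28]
ee_rot: [3.131, -0.018, 1.568]
wrist_force: [0.2, 0.1, -0.3]
width: 0.0768
```

```bash
python3 - <<'E'
from h import *
o=get_obs();c=cam('wrist');w=get_image('wrist');np.set_printoptions(precision=4,suppress=True);s=get_image('scene')
cv2.imwrite('pics/c6.png',cv2.hconcat([cv2.resize(w,(400,300)),cv2.resize(s[130:310,160:400],(400,300))])[:,:,::-1])
print(o['tool_pos'],o['time_s'])
for k,lo,hi in(('brass',[14,120,60],[24,255,255]),):
    print(k,[b for b in blobs(w,lo,hi,100)])
for n,P in(('big',(.4636,-.3482,.074)),('s_near',(.4342,-.251,.066)),('s_far',(.5328,-.3788,.066))): print(n,proj(c,P)*400/512)
E
```

```text
[ 0.4241 -0.2422  0.28  ] 34.3
brass [([266.1, 174.0], [254, 161, 26, 27, 547]), ([284.2, 232.3], [269, 215, 33, 36, 930]), ([320.9, 245.0], [312, 234, 21, 25, 353])]
big [221.9636 191.7251]
s_near [206.1761 139.8331]
s_far [256.7877 203.7479]
```

View pics/c6.png

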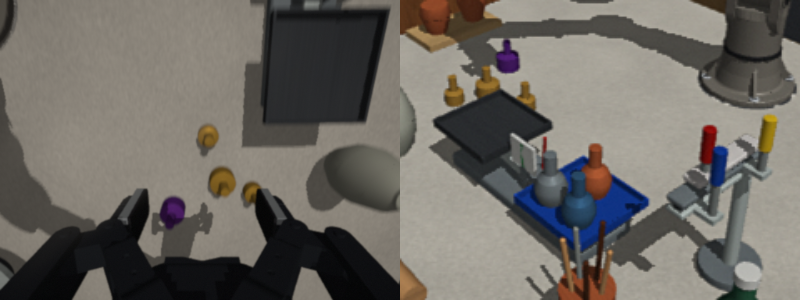

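All three vases stand upright in the tray. The weights are at left-picture near-small (207,138), big (222,185) and far-small (252,193), as measured before, and purple is at (172,211). Taking the big brass weight.

{"op": "carry_out", "data": {
  "targets": [0, 0, 0, 2, -4, 0, -0.1, 0, 0, 0, 4, -8, -2, -0.1, 0, 0, 0, 4, -10.5, -5, -0.1, 0, 0, 0, 4, -10.5, -9, -0.1, 0, 0, 0, 4, -10.5, -13, -0.1, 0, 0, 0, 4, -10.5, -17, -0.1, 0, 0, 0, 4, -10.5, -20, -0.1, 0, 0, 0, 4, -10.5, -22.5, -0.1, 0, 0, 0, 4, -10.5, -23.8, -0.1, 0, 0, 0, 4, -10.5, -23.8, -0.1, 0, 0, 0, 4, -10.5, -23.8, 1, 0, 0, 0, 4, -10.5, -23.8, 1, 0, 0, 0, 4, -10.5, -23.8, 1, 0, 0, 0, 4, -10.5, -23.8, 1, 0, 0, 0, 4, -10.5, -23.8, 1, 0, 0, 0, 4, -10.5, -23.8, 1],
  "force": 60
}}

```text
time_s: 35.73
tool_pos: [0.4658, -0.3506, 0.0444]
ee_rot: [3.127, -0.012, 1.562]
wrist_force: [3.3, -0.1, 6.7]
width: 0.0166
```

{"op": "carry_out", "data": {
  "targets": [0, 0, 0, 0, 0, 4, 1, 0, 0, 0, 0, 0, 8, 1, 0, 0, 0, 0, 0, 12, 1, 0, 0, 0, 0, 1, 16, 1, 0, 0, 0, 2, 4, 16, 1, 0, 0, 0, 4, 7.5, 16, 1, 0, 0, 0, 6, 11, 16, 1, 0, 0, 0, 8, 14.5, 16, 1, 0, 0, 0, 10, 18, 16, 1, 0, 0, 0, 12, 21.5, 16, 1, 0, 0, 0, 13.2, 24.1, 16, 1, 0, 0, 0, 13.2, 24.1, 16, 1, 0, 0, 0, 13.2, 24.1, 13, 1, 0, 0, 0, 13.2, 24.1, 11, 1, 0, 0, 0, 13.2, 24.1, 10.2, 1, 0, 0, 0, 13.2, 24.1, 9.8, 1, 0, 0, 0, 13.2, 24.1, 9.5, 1, 0, 0, 0, 13.2, 24.1, 9.2, 1, 0, 0, 0, 13.2, 24.1, 9.2, 1]
}}

```text
time_s: 37.32
tool_pos: [0.5983, -0.1103, 0.1373]
ee_rot: [3.125, -0.012, 1.561]
wrist_force: [0.2, -0.4, -3.2]
width: 0.0166
```

{"op": "carry_out", "data": {
  "targets": [0, 0, 0, 0, 0, -0.15, 1, 0, 0, 0, 0, 0, -0.3, 1, 0, 0, 0, 0, 0, -0.3, 1]
}}

```text
time_s: 37.57
tool_pos: [0.5989, -0.1106, 0.1355]
ee_rot: [3.123, -0.012, 1.561]
wrist_force: [0.0, -0.0, 1.9]
width: 0.0169
```

{"op": "carry_out", "data": {
  "targets": [0, 0, 0, 0, 0, 0, 0.4, 0, 0, 0, 0, 0, 0, 0, 0, 0, 0, 0, 0, 0, 0, 0, 0, 0, 0, 0, 0, 0, 0, 0, 0, 0, 0, 3, 0, 0, 0, 0, 0, 0, 7, -0.1, 0, 0, 0, -4, -3, 10, -0.1, 0, 0, 0, -8, -6, 10, -0.1, 0, 0, 0, -12, -10, 10, -0.1, 0, 0, 0, -16.3, -14, 10, -0.1, 0, 0, 0, -16.3, -14.2, 10, -0.1, 0, 0, 0, -16.3, -14.2, 10, -0.1]
}}

```text
time_s: 38.57
tool_pos: [0.4298, -0.2586, 0.2365]
ee_rot: [3.124, -0.01, 1.551]
wrist_force: [-0.8, -0.3, 0.4]
width: 0.0469
```

```bash
python3 - <<'E'
from h import *
o=get_obs();c=cam('wrist');w=get_image('wrist');np.set_printoptions(precision=4,suppress=True);s=get_image('scene')
cv2.imwrite('pics/c7.png',cv2.hconcat([cv2.resize(w,(400,300)),cv2.resize(s[130:310,160:400],(400,300))])[:,:,::-1])
print(o['tool_pos'],o['time_s'])
print([b for b in blobs(w,[14,120,60],[24,255,255],100)],proj(c,(.436,-.253,.066))*400/512)
E
```

```text
[ 0.4298 -0.2586  0.2365] 38.5667
[([449.1, 26.0], [416, 0, 73, 53, 1957]), ([494.8, 5.2], [484, 0, 25, 14, 261]), ([261.6, 166.0], [248, 151, 29, 31, 710]), ([331.3, 245.9], [315, 231, 28, 38, 532])] [203.6949 136.4031]
```

View pics/c7.png

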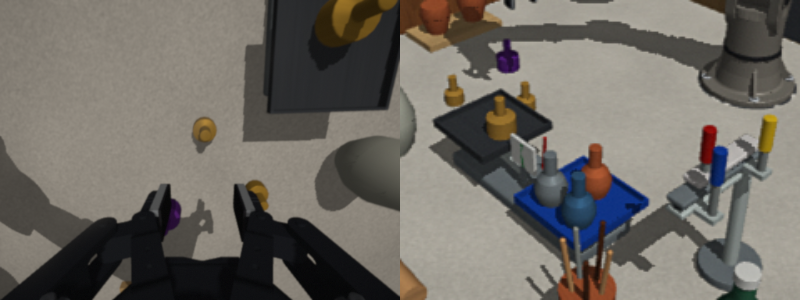

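The big weight stands on the plate. The near small weight's knob top at (205,133), against (204,136) predicted, corrects its place to (0.438,-0.249).

{"op": "carry_out", "data": {
  "targets": [0, 0, 0, 0.8, 1, -4, -0.1, 0, 0, 0, 0.8, 1, -8, -0.1, 0, 0, 0, 0.8, 1, -12, -0.1, 0, 0, 0, 0.8, 1, -16, -0.1, 0, 0, 0, 0.8, 1, -18.5, -0.1, 0, 0, 0, 0.8, 1, -20.2, -0.1, 0, 0, 0, 0.8, 1, -20.2, -0.1, 0, 0, 0, 0.8, 1, -20.2, 1, 0, 0, 0, 0.8, 1, -20.2, 1, 0, 0, 0, 0.8, 1, -20.2, 1, 0, 0, 0, 0.8, 1, -20.2, 1, 0, 0, 0, 0.8, 1, -20.2, 1]
}}

```text
time_s: 39.67
tool_pos: [0.4419, -0.2471, 0.0361]
ee_rot: [3.118, -0.01, 1.552]
wrist_force: [0.4, 0.2, 5.7]
width: 0.0162
```

{"op": "carry_out", "data": {
  "targets": [0, 0, 0, 0, 0, 4, 1, 0, 0, 0, 0, 0, 8, 1, 0, 0, 0, 0, 0, 12, 1, 0, 0, 0, 0, 0, 16, 1, 0, 0, 0, 3, 1.5, 16, 1, 0, 0, 0, 6, 3, 16, 1, 0, 0, 0, 9, 4.5, 16, 1, 0, 0, 0, 12, 6, 16, 1, 0, 0, 0, 15.6, 7.5, 16, 1, 0, 0, 0, 15.6, 7.5, 16, 1, 0, 0, 0, 15.6, 7.5, 13, 1, 0, 0, 0, 15.6, 7.5, 11, 1, 0, 0, 0, 15.6, 7.5, 10, 1, 0, 0, 0, 15.6, 7.5, 9.6, 1, 0, 0, 0, 15.6, 7.5, 9.2, 1, 0, 0, 0, 15.6, 7.5, 8.9, 1, 0, 0, 0, 15.6, 7.5, 8.6, 1, 0, 0, 0, 15.6, 7.5, 8.3, 1, 0, 0, 0, 15.6, 7.5, 8.0, 1, 0, 0, 0, 15.6, 7.5, 8.0, 1]
}}

```text
time_s: 41.33
tool_pos: [0.5983, -0.1723, 0.1161]
ee_rot: [3.117, -0.01, 1.552]
wrist_force: [0.5, -0.2, -0.5]
width: 0.0169
```

{"op": "carry_out", "data": {
  "targets": [0, 0, 0, 0, 0, 0, 0.4, 0, 0, 0, 0, 0, 0, 0, 0, 0, 0, 0, 0, 0, 0, 0, 0, 0, 0, 0, 0, 0, 0, 0, 0, 0, 0, 3, 0, 0, 0, 0, 0, 0, 7, -0.1, 0, 0, 0, -4, 0, 10, -0.1, 0, 0, 0, -8, 0, 14, -0.1, 0, 0, 0, -12, 0, 17, -0.1, 0, 0, 0, -16, -3, 17, -0.1, 0, 0, 0, -20, -6, 17, -0.1, 0, 0, 0, -20, -6, 17, -0.1, 0, 0, 0, -20, -6, 17, -0.1, 0, 0, 0, -20, -6, 17, -0.1, 0, 0, 0, -20, -6, 17, -0.1, 0, 0, 0, -20, -6, 17, -0.1, 0, 0, 0, -20, -6, 17, -0.1]
}}

```text
time_s: 42.75
tool_pos: [0.3993, -0.2313, 0.2858]
ee_rot: [3.118, -0.009, 1.555]
wrist_force: [-1.1, 0.1, 0.4]
width: 0.047
```

```bash
python3 chk.py; python3 - <<'E'
import cv2
t=cv2.imread('pics/t_l.png')[110:290,90:390];s=cv2.imread('pics/s_l.png')[170:300,160:360]
cv2.imwrite('pics/c8.png',cv2.hconcat([cv2.resize(t,(360,240)),cv2.resize(s,(440,240))]))
s=cv2.imread('pics/s_l.png')[200:250,215:265]
cv2.imwrite('pics/c8.png',cv2.vconcat([cv2.imread('pics/c8.png'),cv2.copyMakeBorder(cv2.resize(s,(330,330),interpolation=cv2.INTER_CUBIC),0,0,0,470,cv2.BORDER_CONSTANT)]))
E
```

```text
tcp [ 0.399  -0.2317  0.2858] 0.04714435851525405 [-0.3781 -0.1479  0.1543] 42.85
knob b [0.5017 0.3578 0.2952] 0.0010183700713186608
```

View pics/c8.png

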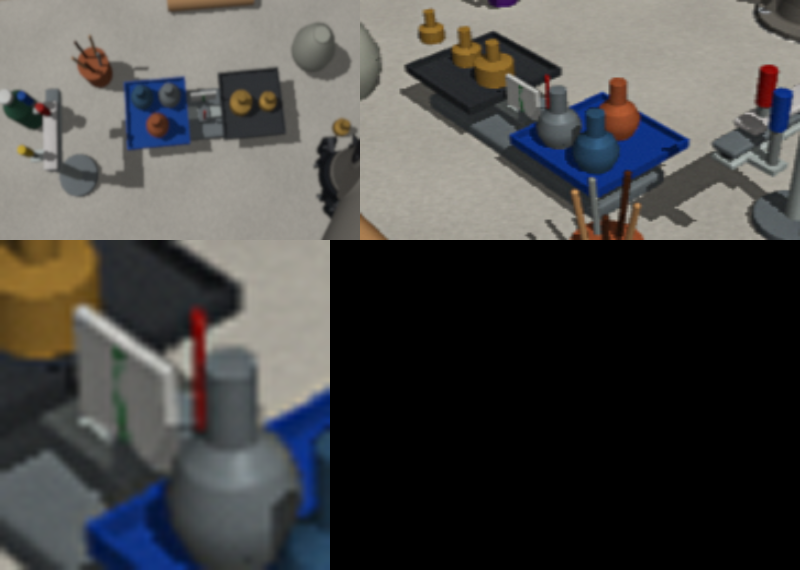

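All the vases stand in the tray, and big plus small stand on the plate. The pointer is vertical in the zoom at (198,370). I'll compare it with the empty, level start picture.

{"op": "carry_out", "data": {
  "targets": [0, 0, 0, 0, 0, 0, -0.1, 0, 0, 0, 0, 0, 0, -0.1, 0, 0, 0, 0, 0, 0, -0.1, 0, 0, 0, 0, 0, 0, -0.1, 0, 0, 0, 0, 0, 0, -0.1, 0, 0, 0, 0, 0, 0, -0.1, 0, 0, 0, 0, 0, 0, -0.1, 0, 0, 0, 0, 0, 0, -0.1, 0, 0, 0, 0, 0, 0, -0.1, 0, 0, 0, 0, 0, 0, -0.1, 0, 0, 0, 0, 0, 0, -0.1, 0, 0, 0, 0, 0, 0, -0.1]
}}

```text
time_s: 43.85
tool_pos: [0.399, -0.2317, 0.2858]
ee_rot: [3.119, -0.009, 1.554]
wrist_force: [0.9, 0.7, -0.3]
width: 0.0468
```

```bash
python3 - <<'E'
from h import *
im=[cv2.imread('pics/s0.png')[:,:,::-1].copy(),cv2.imread('pics/s_l.png')[:,:,::-1].copy(),get_image('scene')]
for s in im:
    h=cv2.cvtColor(s,cv2.COLOR_RGB2HSV); m=cv2.inRange(h[200:240,235:260],np.array([0,170,70]),np.array([4,255,255]))
    y,x=np.nonzero(m); p=np.polyfit(y,x,1) if len(y)>5 else 0
    # blue tray outer lower corner
    mb=cv2.inRange(h[200:300,220:320],np.array([105,170,40]),np.array([125,255,255])); yy,xx=np.nonzero(mb)
    g=cv2.cvtColor(s,cv2.COLOR_RGB2GRAY)[175:290,170:230]
    dk=(g[:60]<60); yd,xd=np.nonzero(dk)
    print('pointer slope',p,len(y),'tray left',xx.min()+220,np.median(yy[xx==xx.min()])+200,'right',xx.max()+220,np.median(yy[xx==xx.max()])+200,'bottom',yy.max()+200,'plate left',xd.min()+170,np.median(yd[xd==xd.min()])+175)
E
```

```text
pointer slope [0.03026998 9.14780475] 28 tray left 228 243.0 right 319 259.0 bottom 275 plate left 181 206.5
pointer slope [0.03828166 9.12956868] 21 tray left 228 243.0 right 308 247.0 bottom 276 plate left 181 206.5
pointer slope [0.03828166 9.12956868] 21 tray left 228 243.0 right 308 247.0 bottom 276 plate left 181 206.5
```

The beam is level and still: the pointer slope, tray corner and plate corner match the empty start to within 1 px, and two pictures 1 s apart are identical. The gripper is clear of everything.

```bash
python3 -c "
from bench import *
print(hand_in())"
```

```text
the job is handed in; nothing more can be done
None
```

I finished the job and handed it in at about 44 s of the 210 s; the hand-in reports no verdict.

- **Light:** I folded the end section over the middle one, then both over the first, and swung the stack back to its stop. My fits gave about 3.14 rad on hinge C and 3.10 on hinge B. The push at hinge A's stop read about 11 N, and the knob positions put it within about 2° of 1.57 rad. My 40 N grip slipped off the red knob partway through the first fold. I re-gripped it at 80 N with the jaws along the arc and finished.
- **Vases:** Only the red, grey and blue vases were there; I saw no green one. All three stand upright in the blue tray, each set down slowly until the force showed contact of 7 N or less.
- **Weights:** The big brass weight and one small one (600 g) stand on the dark plate. The other small weight, the purple look-alike and the three bystanders were left alone.
- **Last checks:** The pointer and pan corners match the empty, level start within about 1 px. Two pictures a second apart were identical, and the gripper was open and clear. In the last check only the yellow knob could be triangulated; it was unmoved since stowing. I judged the red and blue knobs from the picture alone.

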